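# Nest the taper gauge set in its master ring

### The arm

A 7-joint arm with a two-finger parallel gripper is mounted at the origin on the work surface. World frame = base frame: x ahead of the robot, y to its left, z up, the work surface at z = 0. Lengths are in m, angles in rad, forces in N, time in s.
With the tool pointing down it reaches from about 0.425 to 0.975 m from the base axis. Payload 16.7 kg.
Tool frame: the origin (TCP) lies on the mounting face of the last link; the fingertips stand 173 mm ahead of it and the grasp point (between the pads) lies 155 mm ahead of it; z points along the fingers, y is the direction in which the jaws open and shut (so a half turn about z gives the same grasp; the last joint's range is limited). The gripper opens to 85 mm and grips with 20 to 120 N. Pads are 22 mm wide; open, the fingers measure 114 mm over their backs; the gripper's body (76 mm by 85 mm) begins 54 mm behind the grasp point. The pads swing forward as they close: fully open they stand 13 mm farther back than shut.
Start: joints at [1, 0.426, 0.074, 1.606, -0.034, 1.111, -0.067], TCP at [0.276, -0.616, 0.405] pointing down, gripper open.
Joint ranges: [-2.85, 2.85], [-0.5, 2.14], [-1.23, 1.37], [0.21, 2.46], [-1.02, 4.16], [0.16, 2.05], [-2.73, 2.73]. Speed limits (rad/s): [1.89, 1.89, 2.39, 2.39, 3.01, 3.01, 3.01].

### API

Orientations are given as [roll, pitch, yaw] about the fixed x, y, z axes, in that order (R = Rz(yaw) Ry(pitch) Rx(roll)).
In Python, from rig import get_obs, get_image, camera_info, job_done, search_frame, spot_point gives the robot as it stands.
- The arm moves only by the tool play_rows, never from a script. Its argument "deltas" is one flat list of numbers, 7 for each row, row after row: the turn, a rotation vector about the tool's x, y, z in rad, then the shift along the tool's x, y, z in cm, then the finger opening in cm, from 0 to 8.54. In form: [rx, ry, rz, x, y, z, grip, rx, ry, rz, x, y, z, grip, ...]. A call has 1 to 12 rows; each row is the pose to reach, as a shift and turn from the pose commanded when the call began, along the tool's axes at that moment; what a row does not reach only later rows make up. A row lasts 1/8 s, in which the tool goes at most 62.5 mm and 10.7 degrees, less where a joint would pass 70% of its speed; a pose out of reach is approached as far as the arm can. A call with a gripper value outside its range is refused whole. The fingers move at their own pace and stop on an object; the grip force is fixed at half the most. Time passes only in rows, so rows that repeat a pose let the fingers close. It gives the time, the measured TCP pose, the force and the opening at its end, in the units of the state.
- get_obs(): the state, without advancing time (a new reading comes with each control period).
- get_image(name): name is "scene" or "top"; returns the picture (480x640x3 uint8, blue, green, red); there is no depth.
- camera_info(name): a dict with "camera_matrix" (3x3 intrinsics, pixels), "R" (3x3) and "t" (3): a world point X has camera coordinates R X + t. Camera axes: x right, y down, z forward; pixel columns grow to the right and rows downward; lengths in m; the calibration is good to about 2 mm. A picture is of the moment at which its call begins. camera_info takes no time and is no camera call.
- job_done(): hands the job in, once; it reports no verdict.
Trained networks look in the newest picture that a camera, given by its name, has taken for a name from the list of things; names that differ only in an ending like _2 or _b are one class to them, and where a whole thing is asked for, a point or a joint stands for the part that bears it (a point fixed in the world has none). Each returns a list of dicts, best first, with "confidence" (0 to 1); they miss things now and then, are a little off and sometimes report something else, mostly with a low value. They report only what shows in the picture. A call takes as long as a camera call.
- search_frame(camera, label): "centre" ([column, row] in pixels, amid what is visible of it).
- spot_point(camera, label): "centre" ([column, row] in pixels: a listed point, or the origin of a listed thing).
The state is a dict: "clock": time; "joint_positions": joint angles; "joint_velocities": joint speeds; "tau": joint torques, N m; "ee_pos": TCP position; "ee_rot": TCP orientation; "ft_force": force on the tool from outside, world axes, zero at the start; "wrist_torque": the same for the moment, N m; "gripper_width": finger opening in m.
Only numpy, scipy, OpenCV 4.12 (cv2) and the standard library are available. Lean on these libraries where they do the work, as an engineer would, in place of code of your own. Each camera call takes 0.05 s, during which the arm holds its last target.

### The job

Put the taper gauge set together for checking: set the steel taper sleeve small end down into the tapered bore of the master ring until its collar rests on the ring's face, then put the smaller of the two taper plugs, the one that fits, into the sleeve until its flange rests on the sleeve's collar. Lower each in upright rather than dropping it, let go of both, and leave the larger plug in its stand.

Things in the scene. Friction and masses are not known exactly. Their poses are not given: they have to be found in the camera images.
- ring: master ring: a heavy plain steel cylinder 92 mm in diameter, standing on a round foot 110 mm in diameter (12 mm high), fixed to the table. A tapered bore opens upwards in its flat top face, which is 70 mm above the origin; the bore is 47 mm wide at the face and narrows to 26 mm at 24 mm above the origin, blind floor at 10 mm. Origin: centre of the underside, on the bore's axis; z up
- sleeve: steel cone, open at both ends, 80 long; outside 22 wide at the foot, 41 under a grooved collar 60 wide (46 to 80 above the foot: grip it at 71). Hole 44 wide at the top, 14 at the foot. Starts upright in a fixed black 3-legged stand 76 wide, 72 high, collar on its plate. Origin: centre of the foot, z up the axis. Fully home, origin is 24 above the ring's. 0.4 kg, round. Sizes in mm
- plug: smaller plug: solid steel cone, tip down, 66 long, 11 wide at the tip, 39 under a flange 54 wide, 6 thick; then a black ribbed handle 24 wide, 72 to 127 above the tip (grip it at 105). Starts upright in a fixed black 3-legged stand 76 wide, 72 high, flange on its plate. Origin: centre of the tip, z up the axis. Fully home, origin is 14 above the sleeve's. 0.45 kg, round. Sizes in mm
- big_plug: larger taper plug, not wanted: the same black handle, 24 mm in diameter and its top 133 mm above the table as it stands (like the smaller one), but a flange 72 mm in diameter and a cone of 56 mm at the flange, too thick for the sleeve. It stands in a black three-legged stand 92 mm wide and 72 mm high. Origin: centre of the tip; z up

How it is judged:
On the way, in this order (a step that is already met when the one before it is completed fails the run):
1. the sleeve is home in the ring, its collar on the ring's face (z of sleeve in the frame of ring between 0.02 and 0.028 m and horizontal distance between sleeve and ring below 0.01 m and angle between sleeve's own z axis and vertical below 0.175 rad), for 0.2 s.
2. the smaller plug is home in the sleeve, its flange on the collar, with the sleeve still home (all of step 1 and z of plug in the frame of sleeve between 0.01 and 0.018 m and horizontal distance between plug and sleeve below 0.01 m and angle between plug's own z axis and vertical below 0.175 rad), for 0.2 s.
At the end, for the whole second after the job is handed in: sleeve home in the ring (origin 24 mm above the ring's, +-4 mm) and smaller plug home in the sleeve (14 mm above the sleeve's, +-4 mm), each within 10 mm of the axis and 10 degrees of upright, at rest; larger plug within 20 mm of its start (all of step 2 and linear speed of each of sleeve, plug below 0.02 m/s and distance of big_plug from where it was at the start of the episode below 0.02 m); the robot touches nothing.
It fails at once if the sleeve or the plug is dropped or thrown into place (faster than 0.6 m/s at the ring's mouth) ((linear speed of sleeve above 0.6 m/s and horizontal distance between sleeve and ring below 0.025 m and z of sleeve in the frame of ring below 0.09 m) or (linear speed of plug above 0.6 m/s and horizontal distance between plug and ring below 0.025 m and z of plug in the frame of ring below 0.09 m)).
It fails at once if the larger plug is taken from its place (moved more than 20 mm) (distance of big_plug from where it was at the start of the episode above 0.02 m).
It also fails if it takes over 59 s, if anything falls off the work surface, if the arm or the gripper's body presses on something with over 40 N, if the wrist force passes 120 N, or if a joint passes its speed limit or range.

## Working session

There is one attempt and no reset: what is moved stays moved. The work goes in short steps, Python scripts to look and compute and a tool call to move; the robot and the scene stay as the last step left them, time stands still between calls to the robot, and variables do not carry over. Pictures are saved under pics/ and viewed, and the job is handed in when it is done.

Besides the shell and the picture viewer there is one more tool, called after "Emit:" as a command line: name --argument value ..., lists and objects as JSON in quotes. play_rows: Moves the arm, as the interface text tells. Its arguments: {"type":"object","properties":{"deltas":{"type":"array"}},"required":["deltas"]}

```bash
mkdir -p pics; python3 - <<'E'
from rig import *
import cv2,numpy as np
o=get_obs();print(o)
for c in ["scene","top"]:
    im=get_image(c);cv2.imwrite(f"pics/{c}0.png",im)
    i=camera_info(c);print(c,i)
    for l in ["ring","sleeve","plug","big_plug"]:
        print(l,[(np.round(d["centre"],1),round(d["confidence"],2)) for d in spot_point(c,l)][:3],[(np.round(d["centre"],1),round(d["confidence"],2)) for d in search_frame(c,l)][:3])
E
```

```text
{'clock': 0.0, 'joint_positions': array([ 0.99949971,  0.42673565,  0.07382724,  1.60660611, -0.03410225,
        1.1108218 , -0.06710319]), 'joint_velocities': array([ 1.29672111e-03, -7.15941745e-04, -2.88137824e-04,  2.17157415e-05,
        2.52925767e-04,  1.01055271e-03, -5.13474649e-04]), 'tau': array([ 1.52328212e-03, -9.49834871e+01,  3.76063406e+00, -4.63504064e+01,
        1.91481784e-02,  1.03214511e-02, -7.71933514e-05]), 'ee_pos': array([ 0.27626877, -0.61566708,  0.40400771]), 'ee_rot': array([-3.14028318e+00,  8.54670338e-05,  4.21782380e-01]), 'ft_force': array([ 0.18645041, -0.64199299, -0.42685203]), 'wrist_torque': array([0.01617855, 0.01658775, 0.02934366]), 'gripper_width': 0.0855875090931165}
scene {'camera_matrix': array([[453.70800301,   0.        , 323.89092678],
       [  0.        , 453.70800301, 243.86967678],
       [  0.        ,   0.        ,   1.        ]]), 'R': array([[ 0.32897485,  0.94432503, -0.00507723],
       [ 0.54374578, -0.19381523, -0.81656365],
       [-0.77208554,  0.26586818, -0.57723309]]), 't': array([-0.15152451, -0.26100438,  1.18903
[... 309 characters left out ...]
rray([[566.31999104,   0.        , 326.0277886 ],
       [  0.        , 566.31999104, 226.39675863],
       [  0.        ,   0.        ,   1.        ]]), 'R': array([[-0.01453028, -0.99971425, -0.01898139],
       [-0.9835296 ,  0.01771035, -0.17987739],
       [ 0.18016216,  0.01605509, -0.98350589]]), 't': array([-0.02268224,  0.56332675,  0.77788195])}
ring [(array([514.2, 287.6]), 0.88)] [(array([521.4, 284.9]), 0.74), (array([265.9, 293.6]), 0.6)]
sleeve [(array([401.5, 207.3]), 0.94), (array([269.3, 295.4]), 0.67)] [(array([406.9, 199.3]), 0.98)]
plug [(array([270.3, 297.5]), 0.88)] [(array([266. , 294.8]), 0.93)]
big_plug [(array([182.4, 189.9]), 0.76)] [(array([168.5, 180.5]), 0.88)]
```

View pics/scene0.png

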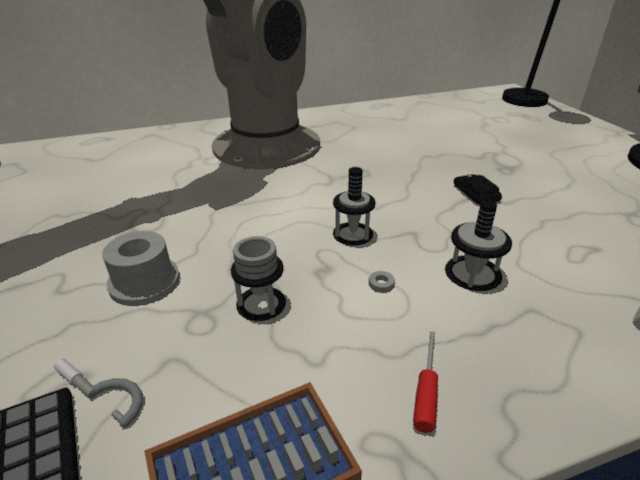

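View pics/top0.png

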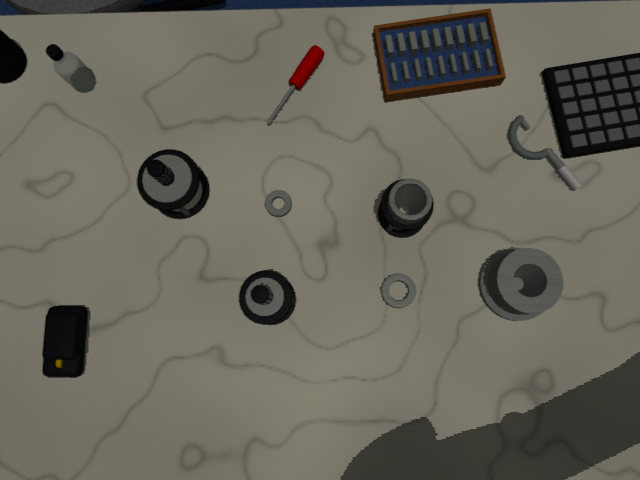

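The scene shows the ring at about (140,270), the sleeve in its stand at (258,265), the small plug at (354,205) and the big plug at (480,245). The top view agrees: ring (525,283), sleeve (407,205), plug (266,296), big plug (170,182). Next I refine by fitting projected circles of known height.

```bash
cat > h.py <<'E'
from rig import *
import cv2,numpy as np
from scipy.optimize import minimize
CI={c:camera_info(c) for c in ["scene","top"]}
def proj(c,X):
    i=CI[c];p=np.atleast_2d(X)@i["R"].T+i["t"];q=p@i["camera_matrix"].T;return q[:,:2]/q[:,2:]
def back(c,uv,z):
    i=CI[c];d=i["R"].T@np.linalg.solve(i["camera_matrix"],[uv[0],uv[1],1]);o=-i["R"].T@i["t"];return (o+d*(z-o[2])/d[2])[:2]
T=np.linspace(0,2*np.pi,180,endpoint=False)
def circ(x,y,z,r): return np.c_[x+r*np.cos(T),y+r*np.sin(T),0*T+z]
def score(c,im,x,y,cs):
    g=cv2.GaussianBlur(cv2.cvtColor(im,cv2.COLOR_BGR2GRAY),(0,0),1.0).astype(np.float32)
    s=0
    for z,r in cs:
        a=proj(c,circ(x,y,z,r+.0015)).astype(np.float32);b=proj(c,circ(x,y,z,r-.0015)).astype(np.float32)
        va=cv2.remap(g,a[:,0].reshape(-1,1),a[:,1].reshape(-1,1),1);vb=cv2.remap(g,b[:,0].reshape(-1,1),b[:,1].reshape(-1,1),1)
        s+=np.minimum(abs(va-vb),40).mean()
    return s
def fit(cams,ims,x0,cs,R=.014):
    best=None
    for st in (.002,.0005):
        n=int(round(R/st));c0=x0 if best is None else best[1]
        if st<.002:n=6
        best=max(((sum(score(c,ims[c],c0[0]+i*st,c0[1]+j*st,cs) for c in cams),(c0[0]+i*st,c0[1]+j*st)) for i in range(-n,n+1) for j in range(-n,n+1)))
    return best
CS={"ring":[(.07,.046),(.07,.0235),(.0,.055)],"sleeve":[(.106,.03),(.106,.022)],"plug":[(.078,.027),(.072,.038)],"big_plug":[(.078,.036),(.072,.046)]}
E
python3 - <<'E'
from h import *
ims={c:cv2.imread(f"pics/{c}0.png") for c in CI}
spot={"scene":dict(ring=(145.6,282.3),sleeve=(261.6,285.6),plug=(355,230),big_plug=(472.3,266.2)),"top":dict(ring=(514.2,287.6),sleeve=(401.5,207.3),plug=(270.3,297.5),big_plug=(182.4,189.9))}
z0=dict(ring=0,sleeve=.026,plug=.006,big_plug=.006)
vis={c:cv2.resize(ims[c],None,fx=4,fy=4,interpolation=cv2.INTER_CUBIC) for c in ims}
tiles=[]
for n in CS:
    a=back("scene",spot["scene"][n],z0[n]);b=back("top",spot["top"][n],z0[n])
    r={k:fit(k.split("+"),ims,b,CS[n]) for k in ("scene","top","scene+top")}
    print(n,a.round(4),b.round(4),{k:(round(float(v[0]),1),np.round(v[1],4)) for k,v in r.items()})
    x,y=r["scene+top"][1]
    for c in CI:
        for z,rr in CS[n]:
            cv2.polylines(vis[c],[np.int32(proj(c,circ(x,y,z,rr))*4+2)],True,(0,0,255),1)
        u=np.int32(proj(c,[[x,y,.07]])[0]*4);t=cv2.getRectSubPix(vis[c],(400,600),(float(u[0]),float(u[1])));tiles.append(cv2.resize(t,(200,300)))
cv2.imwrite("pics/fit0.png",np.vstack([np.hstack(tiles[:4]),np.hstack(tiles[4:])]))
E
```

```text
ring [ 0.4827 -0.3128] [ 0.4728 -0.3147] {'scene': (73.8, array([ 0.4818, -0.3147])), 'top': (69.5, array([ 0.4783, -0.3152])), 'scene+top': (129.7, array([ 0.4793, -0.3147]))}
sleeve [ 0.5842 -0.1425] [ 0.5948 -0.1461] {'scene': (53.2, array([ 0.5953, -0.1491])), 'top': (52.8, array([ 0.5893, -0.1491])), 'scene+top': (83.2, array([ 0.5903, -0.1486]))}
plug [0.4631 0.0604] [0.4633 0.0548] {'scene': (48.2, array([0.4708, 0.0528])), 'top': (72.8, array([0.4608, 0.0538])), 'scene+top': (108.4, array([0.4618, 0.0548]))}
big_plug [0.6293 0.2022] [0.6334 0.1936] {'scene': (49.8, array([0.6429, 0.1931])), 'top': (68.3, array([0.6334, 0.1971])), 'scene+top': (102.2, array([0.6344, 0.1971]))}
```

View pics/fit0.png

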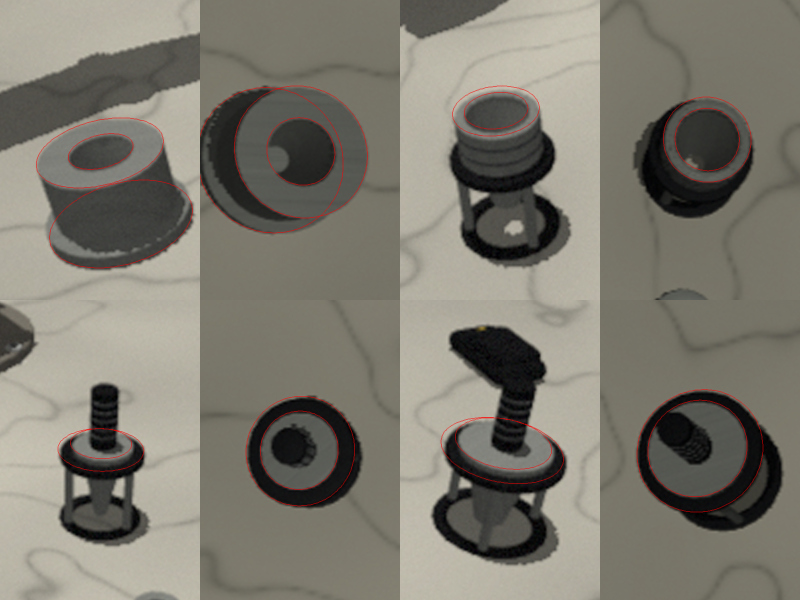

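```bash
python3 - <<'E'
from h import *
ims={c:cv2.imread(f"pics/{c}0.png") for c in CI}
for c in CI: print(c,(-CI[c]["R"].T@CI[c]["t"]).round(3))
tiles=[]
F={"ring":(.4783,-.3152),"sleeve":(.5893,-.1491),"plug":(.4608,.0538),"big_plug":(.6334,.1971)}
for n in F:
    t=ims["scene"];u=proj("scene",[[*F[n],.06]])[0]
    t=cv2.getRectSubPix(t,(100,145),(float(u[0]),float(u[1])));t=cv2.resize(t,None,fx=4,fy=4,interpolation=cv2.INTER_NEAREST)
    cs=CS[n]+([(.133,.012)] if "plug" in n else [])+([(0,.055)] if n=="ring" else [(0,.046 if n=="big_plug" else .038)])
    for z,r in cs:
        p=(proj("scene",circ(*F[n],z,r))-u+[49.5,72])*4+2
        cv2.polylines(t,[np.int32(p)],True,(0,0,255),1)
    tiles.append(t)
cv2.imwrite("pics/f1.png",np.hstack(tiles[:2]));cv2.imwrite("pics/f2.png",np.hstack(tiles[2:]))
E
```

```text
scene [ 1.11  -0.224  0.472]
top [ 0.414 -0.045  0.866]
```

View pics/f1.png

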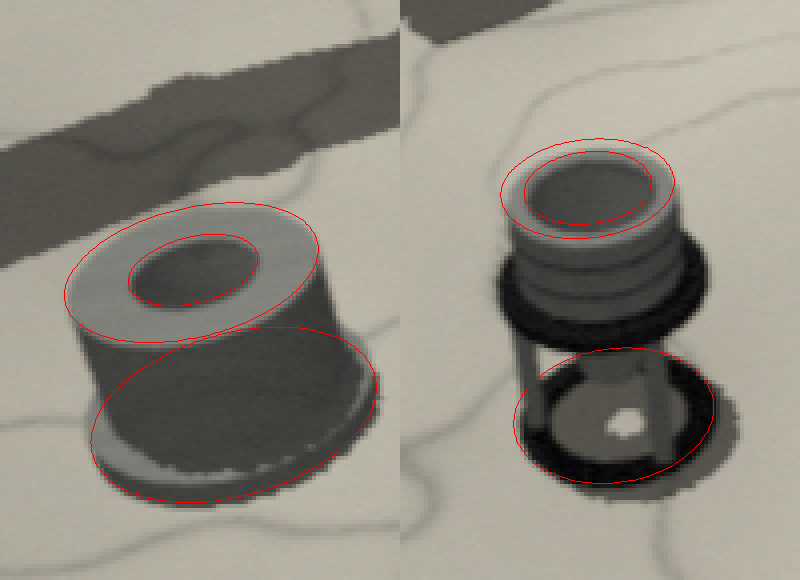

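View pics/f2.png

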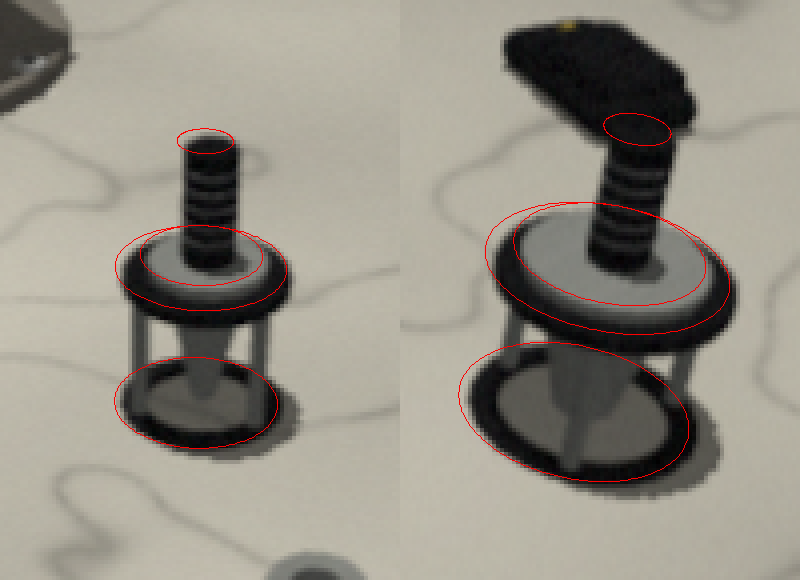

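Top-view circles fit well. The scene projections are a steady 2–3 px off, which points to calibration bias. I'll use mostly the top camera: sleeve (0.590,-0.149), ring (0.479,-0.315), plug (0.462,0.054). First I move above the sleeve and turn to yaw 0.

```bash
cat >> h.py <<'E'
from scipy.spatial.transform import Rotation as Ro
def go(x,y,z,yaw=0.0):
    o=get_obs();R0=Ro.from_euler("xyz",o["ee_rot"])
    d=R0.inv().apply(np.array([x,y,z])-o["ee_pos"])*100
    rv=(R0.inv()*Ro.from_euler("xyz",[np.pi,0,yaw])).as_rotvec()
    print("rot",rv.round(3),"shift cm",d.round(2),"grip",round(o["gripper_width"],4),"F",o["ft_force"].round(1),"t",round(o["clock"],2))
E
python3 -c "
from h import *
go(.590,-.149,.37)"
```

```text
rot [-0.    -0.     0.422] shift cm [ 47.73 -29.75   3.47] grip 0.0854 F [-0.1 -0.1 -0.1] t 0.9
```

Emit:
play_rows --deltas '[0,0,0.04,4,-2.5,0.3,8.54,0,0,0.08,8.5,-5.3,0.6,8.54,0,0,0.12,13,-8.1,1,8.54,0,0,0.16,17.5,-10.9,1.3,8.54,0,0,0.2,22,-13.7,1.6,8.54,0,0,0.24,26.5,-16.5,1.9,8.54,0,0,0.28,31,-19.3,2.3,8.54,0,0,0.32,35.5,-22.1,2.6,8.54,0,0,0.36,40,-24.9,2.9,8.54,0,0,0.4,44,-27.4,3.2,8.54,0,0,0.422,47.7,-29.7,3.5,8.54,0,0,0.422,47.7,-29.7,3.5,8.54]'

```text
clock: 2.4
ee_pos: [0.5915, -0.1459, 0.3694]
ee_rot: [-3.14, -0.0, 0.005]
ft_force: [0.3, -0.4, 0.6]
gripper_width: 0.0853
```

```bash
python3 - <<'E'
from h import *
o=get_obs()
for c in CI:
    im=get_image(c);cv2.imwrite(f"pics/{c}1.png",im)
    # expected fingertip/grasp-centre projections
    for h in (.155,):print(c,proj(c,[o["ee_pos"]-[0,0,h]]))
go(.590,-.149,.30)
E
python3 -c "
import cv2,numpy as np
cv2.imwrite('pics/b1.png',np.hstack([cv2.resize(cv2.imread(f'pics/{c}1.png')[60:360,150:550],None,fx=1,fy=1) for c in('scene','top')]))"
```

```text
scene [[247.58656959 175.26696282]]
top [[419.28368175 176.15778504]]
rot [0.    0.    0.001] shift cm [ 0.01 -0.05  6.96] grip 0.0855 F [-0.6 -0.9  0.2] t 2.5
```

View pics/b1.png

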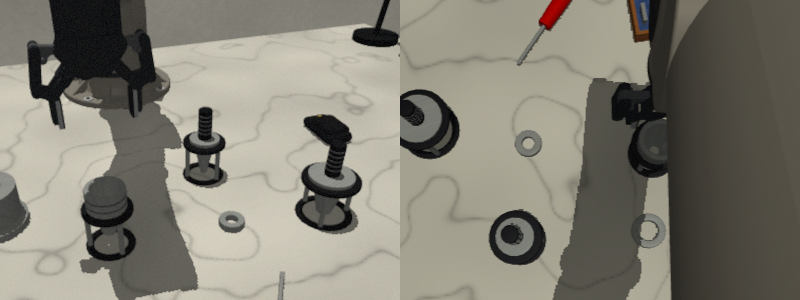

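Seen against the gripper, the scene camera shows the fingertips about 3–5 px lower than predicted. That is the same bias as for the objects, so the top-based positions hold. Descending and closing on the collar.

Emit:
play_rows --deltas '[0,0,0,0,0,2,8.54,0,0,0,0,0,4,8.54,0,0,0,0,0,6,8.54,0,0,0,0,0,8,8.54,0,0,0,0,0,9.5,8.54,0,0,0,0,0,11,8.54,0,0,0,0,0,12,8.54,0,0,0,0,0,12,8.54]'

```text
clock: 3.5
ee_pos: [0.5898, -0.1496, 0.2491]
ee_rot: [-3.141, 0.001, -0.0]
ft_force: [-0.5, -0.8, 0.3]
gripper_width: 0.0856
```

```bash
python3 - <<'E'
from h import *
im=get_image("scene");cv2.imwrite("pics/s2.png",cv2.resize(im[130:330,150:400],None,fx=3,fy=3))
go(.59,-.149,.248)
E
```

```text
rot [-0.  0. -0.] shift cm [ 0.   -0.06  0.17] grip 0.0851 F [0.2 0.1 0.5] t 3.55
```

View pics/s2.png

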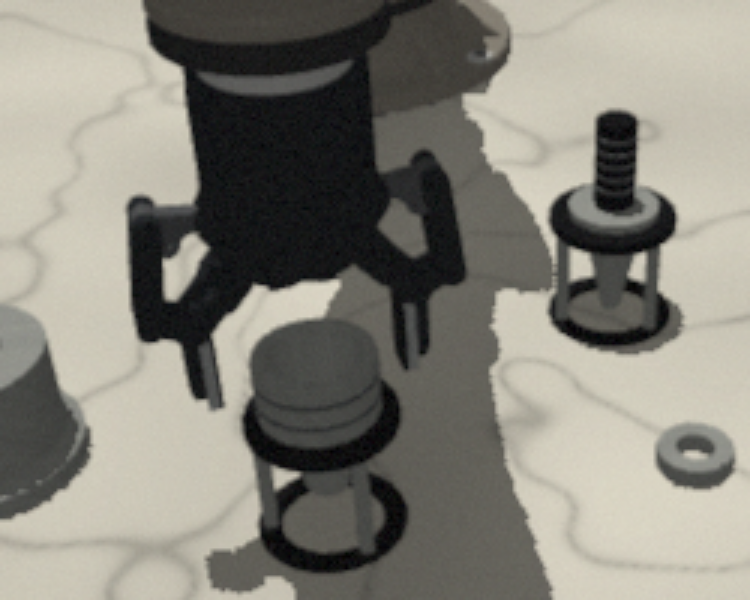

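Image shows the open fingers straddling the collar. The tip midpoint at crop (313,386) and the collar axis at (317,382) agree within about 3 mm. Closing.

Emit:
play_rows --deltas '[0,0,0,0,0,0.15,7,0,0,0,0,0,0.15,6.2,0,0,0,0,0,0.15,5,0,0,0,0,0,0.15,4,0,0,0,0,0,0.15,4,0,0,0,0,0,0.15,4]'

```text
clock: 4.3
ee_pos: [0.5902, -0.1494, 0.2492]
ee_rot: [-3.142, -0.001, -0.0]
ft_force: [-3.1, 2.5, 9.4]
gripper_width: 0.0581
```

Emit:
play_rows --deltas '[0,0,0,0,0,-0.3,4,0,0,0,0,0,-1,4,0,0,0,0,0,-2,4,0,0,0,0,0,-3.2,4,0,0,0,0,0,-4.4,4,0,0,0,0,0,-5.6,4,0,0,0,0,0,-6.8,4,0,0,0,0,0,-8,4,0,0,0,0,0,-9.2,4,0,0,0,0,0,-10.2,4,0,0,0,0,0,-10.8,4,0,0,0,0,0,-10.8,4]'

```text
clock: 5.8
ee_pos: [0.59, -0.1496, 0.3566]
ee_rot: [3.142, -0.001, -0.0]
ft_force: [0.5, 0.3, -3.7]
gripper_width: 0.058
```

```bash
python3 - <<'E'
from h import *
im=get_image("scene");cv2.imwrite("pics/s3.png",cv2.resize(im[80:280,100:350],None,fx=3,fy=3))
go(.479,-.315,.356)
E
```

```text
rot [-0.  0. -0.] shift cm [-1.109e+01  1.654e+01  1.000e-02] grip 0.0578 F [ 0.4  0.1 -3.2] t 5.85
```

View pics/s3.png

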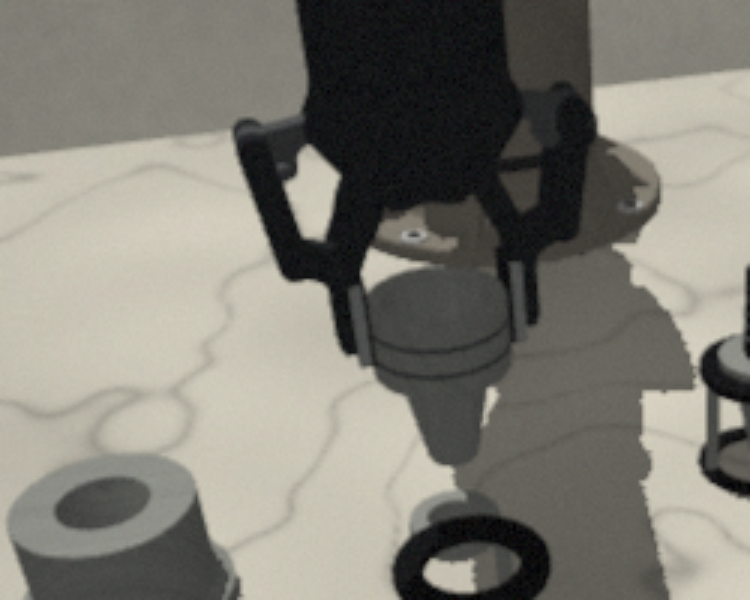

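```bash
python3 - <<'E'
from h import *
print(get_obs()["wrist_torque"])
im=get_image("scene");g={"scene":im}
for dz in (.1035,.1075,.1115):
  print(dz,fit(["scene"],g,(.59,-.149),[(.106+dz,.03),(.026+dz,.011)],.016))
for dz in (0,):
  g0={"scene":cv2.imread("pics/scene0.png")};print(fit(["scene"],g0,(.59,-.149),[(.106,.03)],.016))
E
```

```text
[-0.01041129  0.06596571 -0.03409778]
0.1035 (np.float32(32.591736), (0.589, -0.1505))
0.1075 (np.float32(30.94173), (0.595, -0.1515))
0.1115 (np.float32(29.930544), (0.6004999999999999, -0.1525))
(np.float32(25.870909), (0.596, -0.149))
```

Sleeve is held upright: collar between the pads, foot at crop (447,455), position unchanged relative to before the grasp. Carrying it over the ring.

Emit:
play_rows --deltas '[0,0,0,-0.5,0.8,0,4,0,0,0,-1.5,2.3,0,4,0,0,0,-2.8,4.2,0,4,0,0,0,-4.2,6.3,0,4,0,0,0,-5.6,8.4,0,4,0,0,0,-7,10.5,0,4,0,0,0,-8.4,12.6,0,4,0,0,0,-9.6,14.4,0,4,0,0,0,-10.6,15.9,0,4,0,0,0,-11.1,16.6,0,4,0,0,0,-11.1,16.6,0,4]'

```text
clock: 7.28
ee_pos: [0.4786, -0.3159, 0.3562]
ee_rot: [-3.141, 0.0, -0.001]
ft_force: [-0.3, 0.1, -3.8]
gripper_width: 0.058
```

```bash
python3 - <<'E'
from h import *
im=get_image("scene");cv2.imwrite("pics/s4.png",cv2.resize(im[100:320,20:270],None,fx=3,fy=2.72))
t=get_image("top");cv2.imwrite("pics/t4.png",cv2.resize(t[130:380,380:640],None,fx=2.4,fy=2.4))
print(get_obs()["wrist_torque"])
go(.479,-.315,.27)
for dz in (.1035,.1075):
  print(dz,fit(["scene"],{"scene":im},(.479,-.315),[(.106+dz,.03),(.026+dz,.011)],.016))
E
```

```text
[ 0.0398272  -0.02455808 -0.05416358]
rot [-0. -0.  0.] shift cm [-0.03  0.    8.62] grip 0.0579 F [ 0.1  0.6 -3.7] t 7.38
0.1035 (np.float32(42.149387), (0.476, -0.316))
0.1075 (np.float32(39.099888), (0.4845, -0.3145))
```

View pics/s4.png

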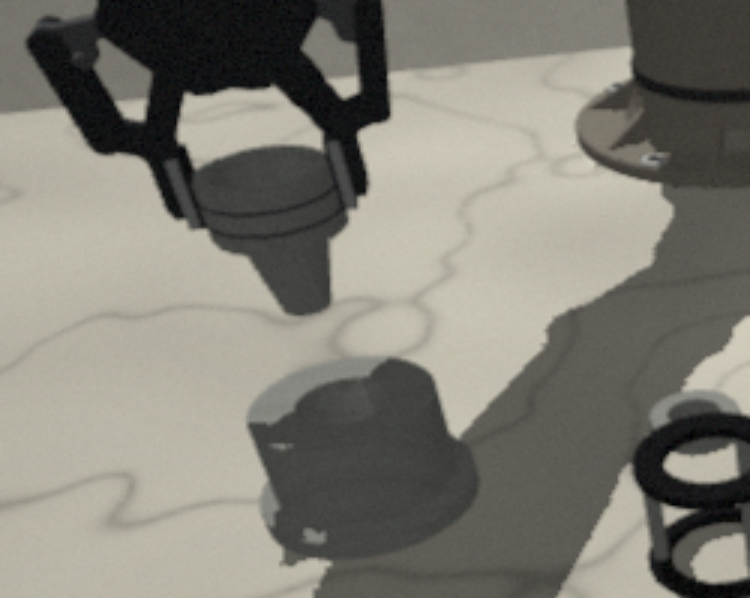

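View pics/t4.png

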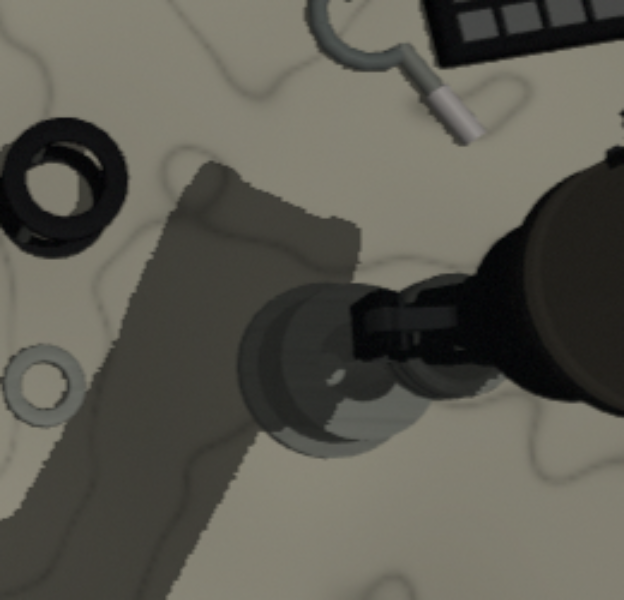

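Scene: the sleeve hangs upright over the ring, foot at crop (305,310), ring mouth at (345,400). Lowering in stages while watching the force.

Emit:
play_rows --deltas '[0,0,0,0,0,0.6,4,0,0,0,0,0,1.5,4,0,0,0,0,0,2.5,4,0,0,0,0,0,3.5,4,0,0,0,0,0,4.5,4,0,0,0,0,0,5.4,4,0,0,0,0,0,6.2,4,0,0,0,0,0,7,4,0,0,0,0,0,7.5,4,0,0,0,0,0,7.5,4]'

```text
clock: 8.62
ee_pos: [0.4789, -0.3155, 0.2809]
ee_rot: [-3.141, 0.0, -0.0]
ft_force: [0.4, -0.2, -3.1]
gripper_width: 0.0581
```

```bash
python3 - <<'E'
from h import *
im=get_image("scene");cv2.imwrite("pics/s5.png",cv2.resize(im[150:320,60:260],None,fx=4,fy=3.5))
go(.479,-.315,.2472)
E
```

```text
rot [-0.  0. -0.] shift cm [ 0.01 -0.06  3.4 ] grip 0.058 F [ 0.5 -0.9 -3.1] t 8.68
```

View pics/s5.png

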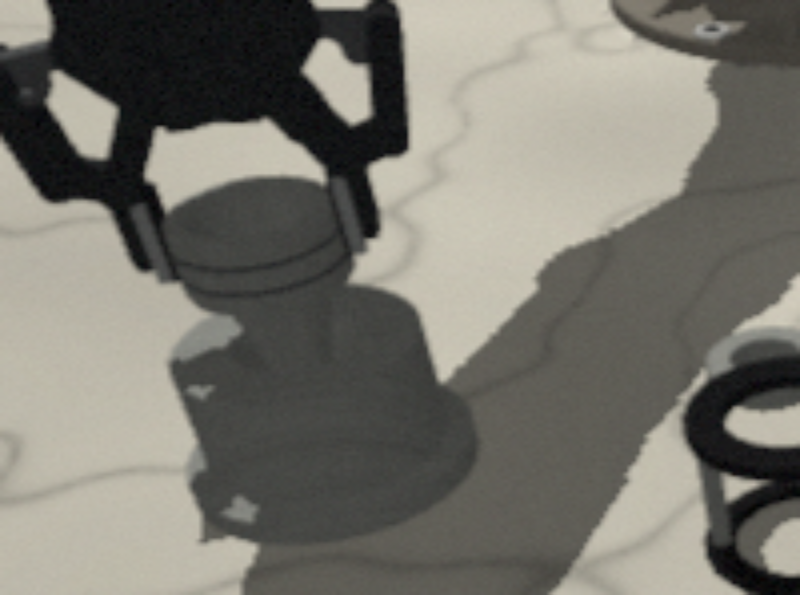

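Emit:
play_rows --deltas '[0,0,0,0,0,0.4,4,0,0,0,0,0,0.9,4,0,0,0,0,0,1.4,4,0,0,0,0,0,1.9,4,0,0,0,0,0,2.3,4,0,0,0,0,0,2.6,4,0,0,0,0,0,2.6,4]'

```text
clock: 9.55
ee_pos: [0.4789, -0.3155, 0.255]
ee_rot: [-3.141, 0.0, -0.0]
ft_force: [-0.3, -1.4, -3.4]
gripper_width: 0.058
```

Emit:
play_rows --deltas '[0,0,0,0,0,0.2,4,0,0,0,0,0,0.4,4,0,0,0,0,0,0.6,4,0,0,0,0,0,0.7,4,0,0,0,0,0,0.7,4]'

```text
clock: 10.18
ee_pos: [0.4789, -0.3155, 0.2481]
ee_rot: [-3.141, 0.0, -0.0]
ft_force: [-0.6, 0.3, -2.1]
gripper_width: 0.058
```

Emit:
play_rows --deltas '[0,0,0,0,0,0.05,4,0,0,0,0,0,0.1,4,0,0,0,0,0,0.12,4,0,0,0,0,0,0.12,4]'

```text
clock: 10.68
ee_pos: [0.4789, -0.3156, 0.2472]
ee_rot: [3.142, -0.0, -0.0]
ft_force: [-2.9, 1.0, 2.1]
gripper_width: 0.0581
```

```bash
python3 - <<'E'
from h import *
im=get_image("scene");cv2.imwrite("pics/s6.png",cv2.resize(im[150:320,60:260],None,fx=4,fy=3.5))
go(.479,-.315,.2472)
E
```

```text
rot [ 0. -0. -0.] shift cm [ 0.01 -0.06  0.  ] grip 0.0575 F [-1.2  1.5  3.2] t 10.72
```

View pics/s6.png

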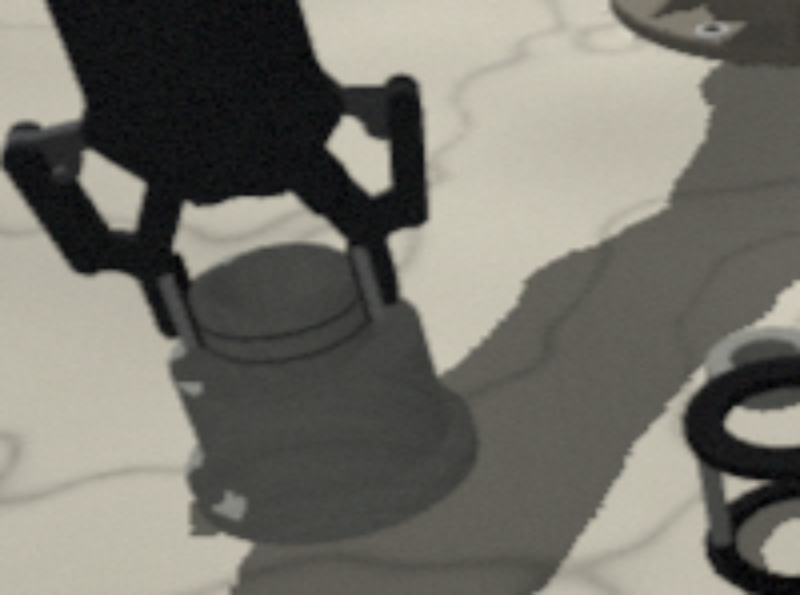

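The collar sits on the ring's face: the image shows no gap and the wrist load has reversed from -3.7 N to about +3 N. Releasing and backing up.

Emit:
play_rows --deltas '[0,0,0,0,0,0,6,0,0,0,0,0,0,7,0,0,0,0,0,0,8.54,0,0,0,0,0,0,8.54,0,0,0,0,0,-1.5,8.54,0,0,0,0,0,-4,8.54,0,0,0,0,0,-7,8.54,0,0,0,0,0,-10,8.54,0,0,0,0,0,-13,8.54,0,0,0,0,0,-14.5,8.54,0,0,0,0,0,-15,8.54]'

```text
clock: 12.1
ee_pos: [0.4789, -0.3156, 0.3979]
ee_rot: [3.141, -0.001, -0.0]
ft_force: [0.0, -0.2, -1.1]
gripper_width: 0.0853
```

```bash
python3 -c "
from h import *
go(.463,.054,.37)"
```

```text
rot [ 0.    -0.001 -0.   ] shift cm [ -1.6  -36.96   2.77] grip 0.0853 F [ 0.  -0.2 -1.1] t 12.1
```

Emit:
play_rows --deltas '[0,0,0,-0.1,-2,0.2,8.54,0,0,0,-0.3,-6,0.4,8.54,0,0,0,-0.5,-10.5,0.8,8.54,0,0,0,-0.7,-15,1.1,8.54,0,0,0,-0.9,-19.5,1.4,8.54,0,0,0,-1,-24,1.8,8.54,0,0,0,-1.2,-28.5,2.1,8.54,0,0,0,-1.4,-32.5,2.4,8.54,0,0,0,-1.5,-35.5,2.6,8.54,0,0,0,-1.6,-37,2.8,8.54,0,0,0,-1.6,-37,2.8,8.54]'

```text
clock: 13.48
ee_pos: [0.4626, 0.055, 0.3684]
ee_rot: [3.142, 0.001, 0.001]
ft_force: [-0.0, -0.2, 0.1]
gripper_width: 0.0854
```

```bash
python3 - <<'E'
from h import *
im=get_image("scene");cv2.imwrite("pics/s7.png",im)
t=get_image("top");cv2.imwrite("pics/t7.png",t)
g={"scene":im,"top":t}
for c in g: print(c,fit([c],g,(.479,-.315),[(.104,.03),(.104,.022)],.012)[1],fit([c],g,(.479,-.315),[(.07,.046)],.012)[1])
go(.463,.054,.30)
E
```

```text
scene (0.4845, -0.315) (0.4825, -0.3145)
top (0.4785, -0.3165) (0.4785, -0.315)
rot [ 0.     0.001 -0.001] shift cm [ 0.01 -0.05  6.88] grip 0.0851 F [-0.4 -1.   0.2] t 13.57
```

View pics/s7.png

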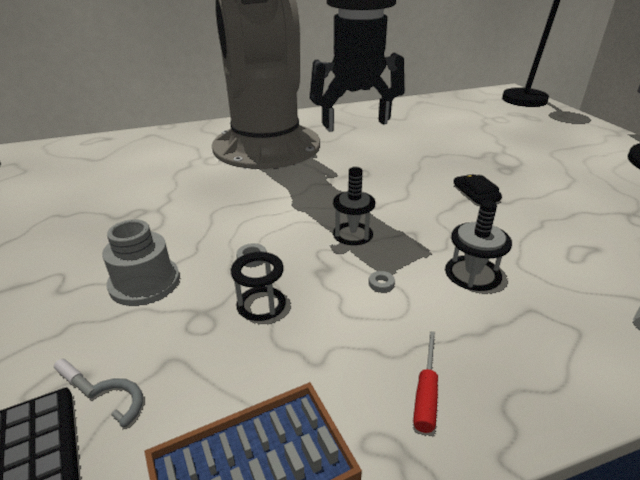

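View pics/t7.png

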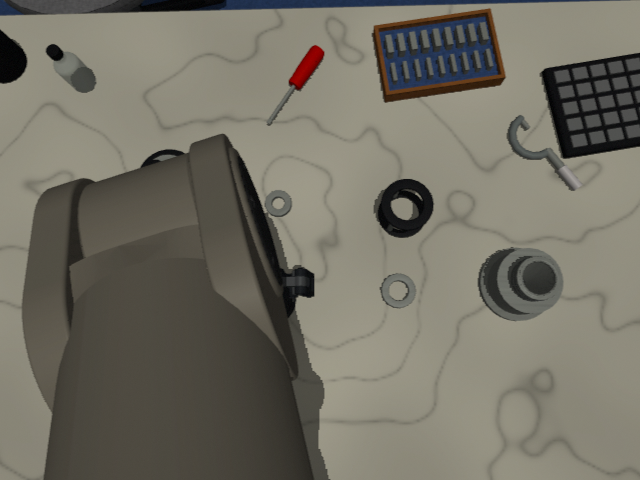

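Sleeve is home and concentric in both views (top: collar at (0.4785,-0.3165) over ring (0.4785,-0.315)). Descending around the plug handle.

Emit:
play_rows --deltas '[0,0,0,0,0,1.5,8.54,0,0,0,0,0,3.5,8.54,0,0,0,0,0,5.5,8.54,0,0,0,0,0,7.5,8.54,0,0,0,0,0,9,8.54,0,0,0,0,0,10.2,8.54,0,0,0,0,0,10.2,8.54]'

```text
clock: 14.45
ee_pos: [0.4628, 0.0543, 0.2663]
ee_rot: [3.141, 0.001, -0.0]
ft_force: [0.3, 0.7, 0.5]
gripper_width: 0.0856
```

```bash
python3 - <<'E'
from h import *
im=get_image("scene");cv2.imwrite("pics/s8.png",cv2.resize(im[80:280,250:450],None,fx=3,fy=3))
go(.463,.054,.266)
E
```

```text
rot [-0.  0. -0.] shift cm [-0.    0.04  0.09] grip 0.0851 F [ 0.8 -0.5 -0.4] t 14.5
```

View pics/s8.png

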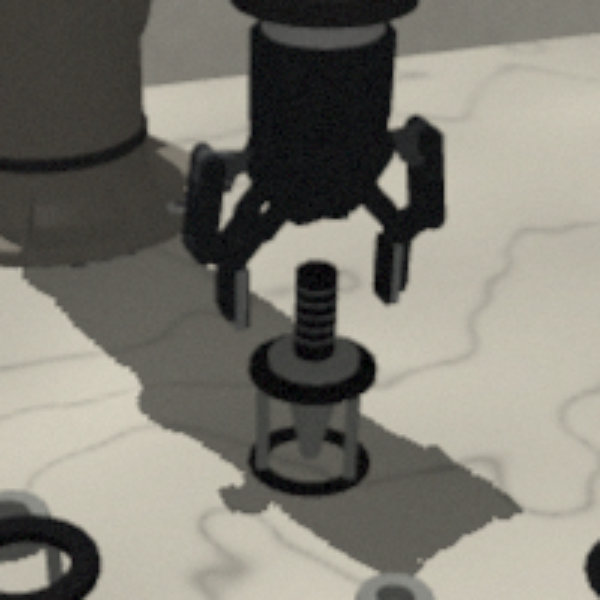

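Tip midpoint (318,313) and the handle axis at the same height (316,313) agree. Closing and lifting.

Emit:
play_rows --deltas '[0,0,0,0,0,0,6,0,0,0,0,0,0,4,0,0,0,0,0,0,2.6,0,0,0,0,0,0,1,0,0,0,0,0,0,0.8,0,0,0,0,0,0,0.8,0,0,0,0,0,0,0.8,0,0,0,0,0,0,0.8,0,0,0,0,0,0,0.8]'

```text
clock: 15.62
ee_pos: [0.4631, 0.0545, 0.2675]
ee_rot: [-3.142, -0.001, -0.0]
ft_force: [-2.2, 0.9, 7.0]
gripper_width: 0.0225
```

Emit:
play_rows --deltas '[0,0,0,0,0,-0.3,0.8,0,0,0,0,0,-1.2,0.8,0,0,0,0,0,-2.4,0.8,0,0,0,0,0,-3.8,0.8,0,0,0,0,0,-5.2,0.8,0,0,0,0,0,-6.6,0.8,0,0,0,0,0,-8,0.8,0,0,0,0,0,-9.4,0.8,0,0,0,0,0,-10.8,0.8,0,0,0,0,0,-12.2,0.8,0,0,0,0,0,-13.4,0.8,0,0,0,0,0,-14,0.8]'

```text
clock: 17.12
ee_pos: [0.4631, 0.0545, 0.4078]
ee_rot: [-3.141, -0.001, -0.0]
ft_force: [-0.1, -0.1, -5.4]
gripper_width: 0.0227
```

```bash
python3 - <<'E'
from h import *
im=get_image("scene");cv2.imwrite("pics/s9.png",cv2.resize(im[40:240,250:450],None,fx=3,fy=3))
go(.4785,-.316,.4065)
E
```

```text
rot [-0.    -0.001 -0.   ] shift cm [ 1.55 37.05  0.16] grip 0.0226 F [ 0.1  0.  -3.5] t 17.18
```

View pics/s9.png

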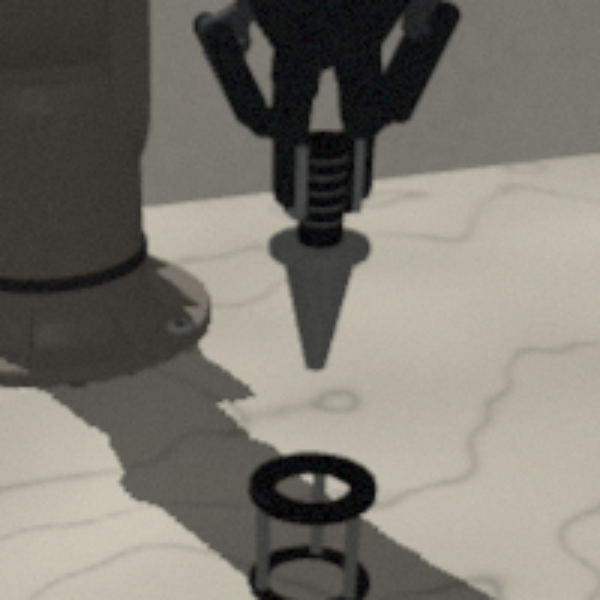

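The plug hangs upright and clear of its stand. Carrying it over the sleeve.

Emit:
play_rows --deltas '[0,0,0,0,1,0,0.8,0,0,0,0.1,3.5,0,0.8,0,0,0,0.3,7,0,0.8,0,0,0,0.5,11,0,0.8,0,0,0,0.7,15,0,0.8,0,0,0,0.9,19,0,0.8,0,0,0,1.1,23,0,0.8,0,0,0,1.3,27,0,0.8,0,0,0,1.4,31,0,0.8,0,0,0,1.6,34,0,0.8,0,0,0,1.7,36.2,0,0.8,0,0,0,1.7,37,0,0.8]'

```text
clock: 18.68
ee_pos: [0.4791, -0.3173, 0.4061]
ee_rot: [-3.141, 0.001, -0.002]
ft_force: [-0.1, 0.1, -5.2]
gripper_width: 0.0226
```

Emit:
play_rows --deltas '[0,0,0,0,0,0,0.8,0,0,0,0,0,0,0.8]'

```text
clock: 18.92
ee_pos: [0.4799, -0.3147, 0.4068]
ee_rot: [-3.141, 0.0, 0.001]
ft_force: [0.3, -0.1, -4.1]
gripper_width: 0.0224
```

```bash
python3 - <<'E'
from h import *
im=get_image("scene");cv2.imwrite("pics/s10.png",cv2.resize(im[80:300,40:260],None,fx=2.7,fy=2.7))
t=get_image("top");cv2.imwrite("pics/t10.png",cv2.resize(t[130:380,380:640],None,fx=2.4,fy=2.4))
go(.480,-.3155,.30)
o=get_obs();dz=o["ee_pos"][2]-.2675
g={"scene":im}
for e in(-.002,0,.002):print(fit(["scene"],g,(.482,-.3155),[(.078+dz+e,.027),(.006+dz+e,.0055)],.014),dz)
print(fit(["scene"],g,(.482,-.3155),[(.104,.03),(.104,.022)],.01))
E
```

```text
rot [-0.    -0.     0.001] shift cm [-1.000e-02  7.000e-02  1.071e+01] grip 0.0224 F [ 0.3 -0.8 -4.7] t 19.02
(np.float32(50.570477), (0.479, -0.3145)) 0.13959619441029564
(np.float32(50.154762), (0.483, -0.314)) 0.13959619441029564
(np.float32(49.26953), (0.487, -0.3135)) 0.13959619441029564
(np.float32(30.03257), (0.4845, -0.315))
```

View pics/s10.png

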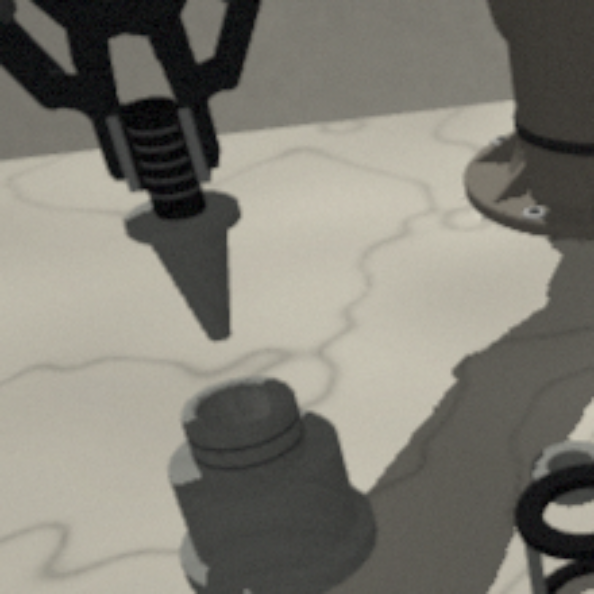

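View pics/t10.png

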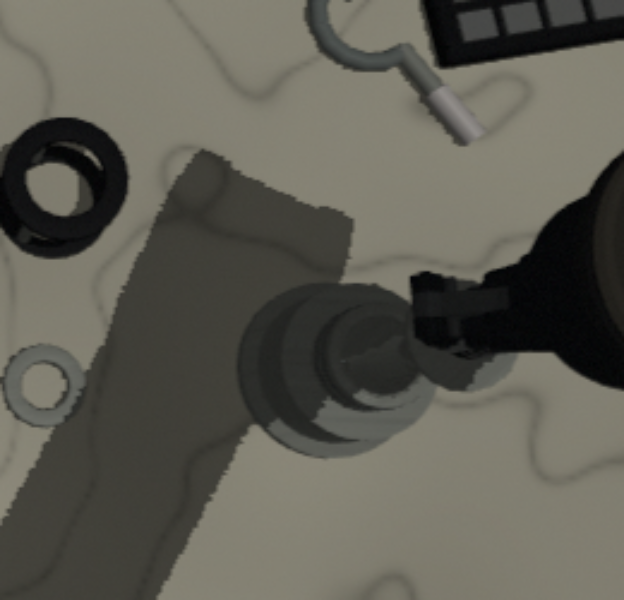

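Both objects fit to the same scene position within about 1.5 mm. Lowering the plug.

Emit:
play_rows --deltas '[0,0,0,0,0.05,0.6,0.8,0,0,0,0,0.05,1.6,0.8,0,0,0,0,0.05,2.6,0.8,0,0,0,0,0.05,3.6,0.8,0,0,0,0,0.05,4.6,0.8,0,0,0,0,0.05,5.5,0.8,0,0,0,0,0.05,6.2,0.8,0,0,0,0,0.05,6.9,0.8,0,0,0,0,0.05,7.5,0.8,0,0,0,0,0.05,7.5,0.8]'

```text
clock: 20.27
ee_pos: [0.4798, -0.316, 0.3316]
ee_rot: [-3.141, 0.001, -0.0]
ft_force: [0.1, 0.7, -4.7]
gripper_width: 0.023
```

Emit:
play_rows --deltas '[0,0,0,0,0,0.4,0.8,0,0,0,0,0,0.8,0.8,0,0,0,0,0,1.2,0.8,0,0,0,0,0,1.6,0.8,0,0,0,0,0,2,0.8,0,0,0,0,0,2.3,0.8,0,0,0,0,0,2.3,0.8]'

```text
clock: 21.15
ee_pos: [0.4798, -0.316, 0.3088]
ee_rot: [-3.141, 0.0, -0.0]
ft_force: [0.4, -1.0, -5.3]
gripper_width: 0.0227
```

Emit:
play_rows --deltas '[0,0,0,0,0,0.25,0.8,0,0,0,0,0,0.5,0.8,0,0,0,0,0,0.7,0.8,0,0,0,0,0,0.8,0.8,0,0,0,0,0,0.8,0.8]'

```text
clock: 21.78
ee_pos: [0.4799, -0.3161, 0.301]
ee_rot: [-3.141, 0.0, -0.0]
ft_force: [-0.5, 0.0, -5.4]
gripper_width: 0.0222
```

```bash
python3 - <<'E'
from h import *
im=get_image("scene");cv2.imwrite("pics/s11.png",cv2.resize(im[100:300,40:240],None,fx=3,fy=3))
go(.480,-.316,.2992)
E
```

```text
rot [-0. -0. -0.] shift cm [ 0.01 -0.01  0.18] grip 0.0229 F [ 1.   0.  -5.5] t 21.82
```

View pics/s11.png

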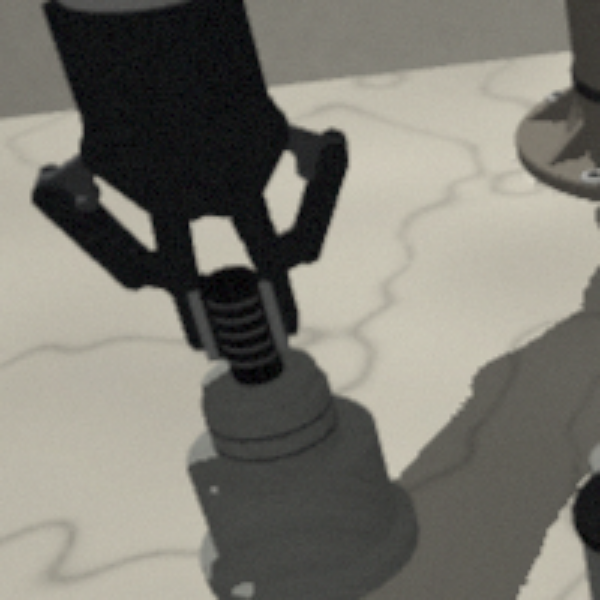

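The plug's cone is in the sleeve. The flange is about 2 mm above the collar and there is no contact force yet. Lowering the last bit.

Emit:
play_rows --deltas '[0,0,0,0,0,0.06,0.8,0,0,0,0,0,0.12,0.8,0,0,0,0,0,0.18,0.8,0,0,0,0,0,0.18,0.8]'

```text
clock: 22.32
ee_pos: [0.4799, -0.316, 0.2995]
ee_rot: [3.142, -0.0, -0.0]
ft_force: [-1.7, 1.1, 2.6]
gripper_width: 0.0228
```

Emit:
play_rows --deltas '[0,0,0,0,0,0,0.8,0,0,0,0,0,0,2.4,0,0,0,0,0,0,3,0,0,0,0,0,0,5,0,0,0,0,0,0,7,0,0,0,0,0,0,8.54,0,0,0,0,0,-1,8.54,0,0,0,0,0,-3,8.54,0,0,0,0,0,-6,8.54,0,0,0,0,0,-9,8.54,0,0,0,0,0,-11,8.54,0,0,0,0,0,-11.5,8.54]'

```text
clock: 23.82
ee_pos: [0.48, -0.3162, 0.416]
ee_rot: [3.14, -0.002, -0.0]
ft_force: [0.0, -0.6, -0.3]
gripper_width: 0.0853
```

Emit:
play_rows --deltas '[0,0,0,0,-4,0,8.54,0,0,0,0,-8,0,8.54,0,0,0,0,-12,0,8.54,0,0,0,0,-16,0,8.54,0,0,0,0,-19,0,8.54,0,0,0,0,-20,0,8.54,0,0,0,0,-20,0,8.54]'

```text
clock: 24.7
ee_pos: [0.4799, -0.1161, 0.414]
ee_rot: [-3.142, 0.0, 0.0]
ft_force: [-0.3, -0.5, -0.8]
gripper_width: 0.0853
```

```bash
python3 - <<'E'
from h import *
im=get_image("scene");t=get_image("top")
cv2.imwrite("pics/f12.png",np.hstack([cv2.resize(im[150:320,50:250],(400,340)),cv2.resize(t[200:370,430:630],(400,340))]))
g={"scene":im,"top":t}
for c in g:
  print(c,"sleeve/ring",[tuple(np.round(fit([c],g,(.48,-.3155),q,.012)[1],4)) for q in ([(.07,.046)],[(.104,.03)],[(.110,.027)],[(.165,.012)])])
  for l in ("plug","sleeve","ring","big_plug"): print(l,[(np.round(d["centre"],1),round(d["confidence"],2)) for d in spot_point(c,l)][:2])
print(proj("scene",[[.6334,.1971,.006]]),proj("scene",[[.4785,-.3155,.038]]),proj("top",[[.4785,-.3155,.038]]))
go(.48,-.3155,.3)
E
```

```text
scene sleeve/ring [(np.float64(0.4825), np.float64(-0.3145)), (np.float64(0.4855), np.float64(-0.315)), (np.float64(0.482), np.float64(-0.3155)), (np.float64(0.486), np.float64(-0.315))]
plug []
sleeve []
ring [(array([143.3, 284.7]), 0.7)]
big_plug [(array([471.5, 266.6]), 0.8)]
top sleeve/ring [(np.float64(0.4685), np.float64(-0.3035)), (np.float64(0.47), np.float64(-0.3055)), (np.float64(0.482), np.float64(-0.3035)), (np.float64(0.48), np.float64(-0.322))]
plug [(array([181.6, 190.3]), 0.7)]
sleeve []
ring []
big_plug [(array([180.9, 190.3]), 0.7)]
[[471.06756176 268.28591413]] [[138.1315151  262.49234327]] [[522.49995304 281.73283072]]
rot [-0.     0.    -0.001] shift cm [ 0.02 19.92 11.42] grip 0.0856 F [ 0.3 -0.7 -0.2] t 25.2
```

View pics/f12.png

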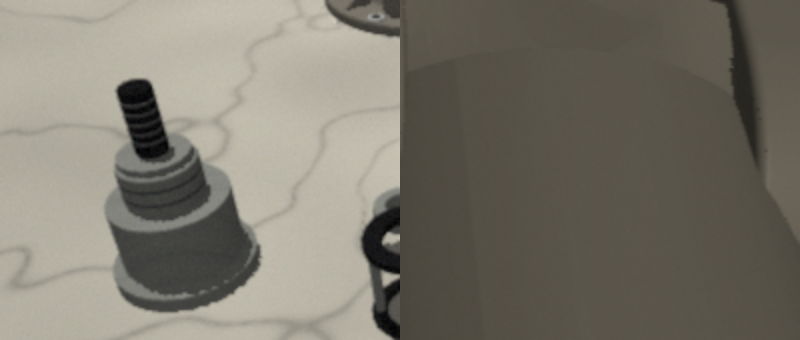

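The scene image shows the flange on the collar and the collar on the ring's face, all coaxial and upright. The big plug is unmoved (471.5,266.6 against 472.3,266.2 at the start). The top view is blocked by the arm, but the scene view is clear enough to hand in.

```bash
python3 -c "
from rig import *
print(job_done())"
```

```text
the job is handed in; nothing more can be done
None
```

The taper gauge set is together, and I handed it in at about 25 s of the 59 s allowed. The sleeve is home in the ring and the smaller plug is home in the sleeve. Both were lowered upright and let go, and the gripper is clear of everything.

**Checks that passed:**
- **Seating:** the wrist load reversed as each part seated, from about -3.7 to +3 N for the sleeve and -5.4 to +2.6 N for the plug. The final arm height for each matched the expected home height within 1 mm.
- **Final scene picture:** the flange sits on the collar and the collar on the ring's face. Circle fits for the ring, sleeve and plug agree within about 4 mm.
- **Larger plug:** it is within 1 px of where it started.

**Checks that failed or disagreed:**
- **Scene camera:** it read 3–10 mm farther out in x than the top camera. The gripper tips showed the same offset, so I worked mainly from the top camera.
- **Last top view:** the arm blocked it, so its final fits mean nothing.
- **Trained networks:** they did not find the assembled sleeve or plug at the end. In the top view they labelled the larger plug as the plug.

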